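Load the fitted nests with the parts of a power-supply kit

TASK

Lay out the power-supply kit: put the potting box, the transformer, the heat sink and the solder spool each into the grey nest whose pocket and dark inlay match its outline. Each must stand upright on the pocket floor, centred and lined up with its inlay as well as you can (either way round), and the green-lidded jar and the roll of black tape must stay where they are.

Things in the scene. Friction and masses are not known exactly. Their poses are not given: they have to be found in the camera images.
- case: loose black potting box, 52 x 80 mm and 36 mm high (flat sides up to 30 mm); origin: centre of its underside; x across its 52 mm width, y along its 80 mm length, z up
- transformer: loose small transformer, laminated grey core with yellow winding, 36 mm high; seen from above a cross: core 34 (x) x 42 (y) mm, winding 52 (x) x 26 (y) mm at 8 to 29 mm height; the core's two flat y faces, 42 mm apart and 34 mm wide, are good to grip; origin: centre of its underside, z up
- heat_sink: loose finned grey heat sink, 25 (x) x 40 (y) mm, 22 mm high, fins up; 4 mm base, the fins are sheets that run along x and stand side by side along y, so grip it across x (25 mm); origin: centre of its underside, z up
- reel: loose round spool of solder wire standing on its flange, 52 mm diameter, 38 mm high; origin: centre of its underside, z up
- nest_case: grey plastic nest for the black potting box, fixed to the bench: rectangular pocket 68 (x) x 96 (y) mm, the largest; the dark rubber inlay in its floor is the black potting box's true outline; plate 98 x 108 mm, pocket floor 4 mm above the bench, surrounding lip 6 mm wide and its top 10 mm above the bench; origin: centre of its underside, below the pocket's centre; x and y as those of the part that lies squarely in it (either way round)
- nest_transformer: grey plastic nest for the transformer, fixed to the bench: nearly square pocket 68 (x) x 58 (y) mm with a cross-shaped inlay; the dark rubber inlay in its floor is the transformer's true outline; plate 98 x 70 mm, pocket floor 4 mm above the bench, surrounding lip 6 mm wide and its top 10 mm above the bench; origin: centre of its underside, below the pocket's centre; x and y as those of the part that lies squarely in it (either way round)
- nest_heat_sink: grey plastic nest for the heat sink, fixed to the bench: smallest pocket, rectangular, 41 (x) x 56 (y) mm; the dark rubber inlay in its floor is the heat sink's true outline; plate 71 x 68 mm, pocket floor 4 mm above the bench, surrounding lip 6 mm wide and its top 10 mm above the bench; origin: centre of its underside, below the pocket's centre; x and y as those of the part that lies squarely in it (either way round)
- nest_reel: grey plastic nest for the solder spool, fixed to the bench: round pocket of 68 mm diameter with a round inlay; the dark rubber inlay in its floor is the solder spool's true outline; plate 98 x 80 mm, pocket floor 4 mm above the bench, surrounding lip 6 mm wide and its top 10 mm above the bench; origin: centre of its underside, below the pocket's centre; x and y as those of the part that lies squarely in it (either way round)
- jar: bystander: loose screw-lid jar with a green lid, 42 mm diameter, 37 mm high; origin: centre of its underside
- tape: bystander: loose roll of black tape lying flat, 62 mm diameter, 19 mm high; origin: centre of its underside
Things that resemble listed ones, but are neither listed nor needed, are in the scene too. What is shaped like the nest_reel but blue or yellow is not meant.

How it is judged:
At the end, for the whole second after the job is handed in: Each of the four parts rests, released and still, on the floor of its own nest's pocket: upright within 0.1 rad, centre within 12.5 mm of the nest's centre, and (except the round spool) lined up with the nest within 0.3 rad, either way round (horizontal distance between case and nest_case below 0.0125 m and z of case in the frame of nest_case below 0.0065 m and angle between each of case, transformer, heat_sink, reel's own z axis and vertical below 0.1 rad and linear speed of each of case, transformer, heat_sink, reel below 0.02 m/s and angular speed of each of case, transformer, heat_sink, reel below 0.2 rad/s and angle between the y axis of case and the y axis of nest_case, either way round below 0.3 rad and horizontal distance between transformer and nest_transformer below 0.0125 m and z of transformer in the frame of nest_transformer below 0.0065 m and angle between the y axis of transformer and the y axis of nest_transformer, either way round below 0.3 rad and horizontal distance between heat_sink and nest_heat_sink below 0.0125 m and z of heat_sink in the frame of nest_heat_sink below 0.0065 m and angle between the y axis of heat_sink and the y axis of nest_heat_sink, either way round below 0.3 rad and horizontal distance between reel and nest_reel below 0.0125 m and z of reel in the frame of nest_reel below 0.0065 m); the robot touches nothing.
It fails at once if the green-lidded jar is pushed more than 25 mm or tipped over (distance of jar from where it was at the start of the episode above 0.025 m or angle between jar's own z axis and vertical above 0.5 rad).
It fails at once if the roll of black tape is pushed more than 25 mm or tipped over (distance of tape from where it was at the start of the episode above 0.025 m or angle between tape's own z axis and vertical above 0.5 rad).
It also fails if it takes over 109 s, if anything falls off the work surface, if the arm or the gripper's body presses on something with over 40 N, if the wrist force passes 120 N, or if a joint passes its speed limit or range.

ROBOT

A 7-joint arm with a two-finger parallel gripper is mounted at the origin on a cart in front of the work surface, level with it; the furniture and walls round the work are solid. World frame = base frame: x ahead of the robot, y to its left, z up, the work surface at z = 0. Lengths are in m, angles in rad, forces in N, time in s.
With the tool pointing down it reaches from about 0.35 to 0.9 m from the base axis. Payload 8.1 kg.
Tool frame: the origin (TCP) lies between the finger pads; the fingertips stand ahead of it and the grasp point (between the pads) is the TCP (arm.nose_length is the z of the fingertips in the tool frame, in m); z points along the fingers, y is the line along which they close (so a half turn about z gives the same grasp; the last joint's range is limited). The gripper opens to 92 mm and grips with 3 to 60 N. Pads are 19 mm wide; open, the fingers measure 130 mm over their backs; the gripper's body (75 mm by 190 mm) begins 47 mm behind the grasp point.
Start: joints at [1.145, 0.434, 0.025, 1.573, -0.012, 1.134, -0.075], TCP at [0.198, -0.593, 0.246] pointing down, gripper open.
Joint ranges: [-2.62, 2.62], [-0.44, 2.09], [-1.27, 1.32], [0.08, 2.57], [-1.32, 4.46], [0.12, 2], [-2.74, 2.74]. Speed limits (rad/s): [2.22, 2.22, 3.01, 3.01, 3.14, 3.14, 3.14].

INTERFACE

Orientations are given as a rotation vector (axis times angle).
In Python, from cell import sensors, optics, arm gives the robot as it stands.
- The arm moves only by the tool arm_command, never from a script. Its argument "deltas" is one flat list of numbers, 7 for each row, row after row: the turn, a rotation vector about the world's x, y, z as a fraction of full scale, then the shift along the world's x, y, z as a fraction of full scale, then the finger opening in mm, from 0 to 91.8. In form: [wx, wy, wz, dx, dy, dz, fingers, wx, wy, wz, dx, dy, dz, fingers, ...]. A call has 1 to 20 rows; each row is the pose to reach, as a shift and turn from the pose commanded when the call began; what a row does not reach only later rows make up. Full scale, the value 1, is 1 m for a shift and 90 degrees for a turn. A row lasts 1/10 s, in which the tool goes at most 50 mm and 8.59 degrees, less where a joint would pass 70% of its speed; a pose out of reach is approached as far as the arm can. A call with a number of a shift or a turn outside -1 to 1 is refused whole. A call with a gripper value outside its range is refused whole. The fingers move at their own pace and stop on an object; "force" is the grip in N (left out, the last holds). Time passes only in rows, so rows that repeat a pose let the fingers close. It gives the time, the measured TCP pose, the force, the opening and the grip force at its end, in the units of the state.
- sensors.observe(): the state, without advancing time (a new reading comes with each control period).
- optics.get_image(name): name is "scene" or "top" or "wrist"; returns the picture (480x640x3 uint8, blue, green, red); there is no depth.
- optics.calibration(name): a dict with "camera_matrix" (3x3 intrinsics, pixels), "rvec" (rotation vector, rad) and "tvec" (3), from world to camera coordinates, as OpenCV has them. Camera axes: x right, y down, z forward; pixel columns grow to the right and rows downward; lengths in m; the calibration is good to about 2 mm. A picture is of the moment at which its call begins: read the wrist's pose just before it. calibration takes no time and is no camera call; for the wrist camera it gives the pose at the moment of the call.
- arm.sign_off(): hands the job in; it is judged then, once.
The state is a dict: "clock": time; "joints": joint angles; "dq": joint speeds; "joint_efforts": joint torques, N m; "position": TCP position; "ee_rot": TCP orientation; "force": force on the tool from outside, world axes, zero at the start; "ft_torque": the same for the moment, N m; "width": opening from 0.0 (shut) to 1.0 (fully open); "gripper_force": force on a finger pad.
Only numpy, scipy, OpenCV 4.12 (cv2) and the standard library are available. Lean on these libraries where they do the work, as an engineer would, in place of code of your own. Each camera call takes 0.05 s, during which the arm holds its last target. There are 200 camera calls.

## Working session

There is one attempt and no reset: what is moved stays moved. The work goes in short steps, Python scripts to look and compute and a tool call to move; the robot and the scene stay as the last step left them, time stands still between calls to the robot, and variables do not carry over. Pictures are saved under pics/ and viewed, at most 14 in all, crops included, and the job is handed in when it is done.

Besides the shell and the picture viewer there is one more tool, called after "Call:" by a JSON object that holds its "name" and its "arguments". arm_command: Moves the arm, as the interface text tells. Its arguments: {"type":"object","properties":{"deltas":{"type":"array","items":{"type":"number"}},"force":{"type":"number"}},"required":["deltas"]}

```bash
mkdir -p pics; ls
python3 - <<'E'
from cell import sensors, optics, arm
import cv2, numpy as np
print(sensors.observe()); print(arm.nose_length)
for n in ("scene","top"):
    cv2.imwrite(f"pics/{n}0.png",optics.get_image(n)); c=optics.calibration(n)
    R=cv2.Rodrigues(np.array(c["rvec"]))[0]; print(n,c["camera_matrix"],(-R.T@np.array(c["tvec"]).ravel()),R)
E
```

```text
pics
{'clock': 0.0, 'joints': array([ 1.14538923,  0.43523932,  0.02501408,  1.57408631, -0.01157692,
        1.13398142, -0.07510127]), 'dq': array([ 3.03671742e-04,  8.61203888e-04, -5.74264079e-05,  1.10770734e-03,
        7.10205449e-04,  1.86489400e-04,  3.35650145e-04]), 'joint_efforts': array([-4.61784748e-04, -6.67851019e+01,  9.84665640e-01, -3.14455247e+01,
       -6.06132718e-02,  4.28939809e-02,  2.01978150e-04]), 'position': array([ 0.19803918, -0.59229919,  0.24493945]), 'ee_rot': array([-3.09929464e+00, -5.04470173e-01,  6.73991169e-04]), 'force': array([ 0.9115596 , -0.32266388, -0.55567764]), 'ft_torque': array([ 0.01031916, -0.05215273, -0.01867607]), 'gripper_force': 0.0, 'width': 0.9976721074907762}
0.019
scene [[550.22106861   0.         312.34772398]
 [  0.         550.22106861 236.09100931]
 [  0.           0.           1.        ]] [0.11098705 0.91394304 0.54834413] [[-0.89754579 -0.44089032 -0.00522259]
 [-0.19342511  0.40435554 -0.89391461]
 [ 0.39623008 -0.80131912 -0.44820687]]
top [[573.4923243    0.         327.17231939]
 [  0.         573.4923243  248.50354514]
 [  0.           0.           1.        ]] [4.03250672e-01 9.30626931e-04 1.30282647e+00] [[-0.01696972 -0.99984256 -0.00518517]
 [-0.99345349  0.01744677 -0.11289722]
 [ 0.11296991  0.00323539 -0.99359314]]
```

View pics/top0.png

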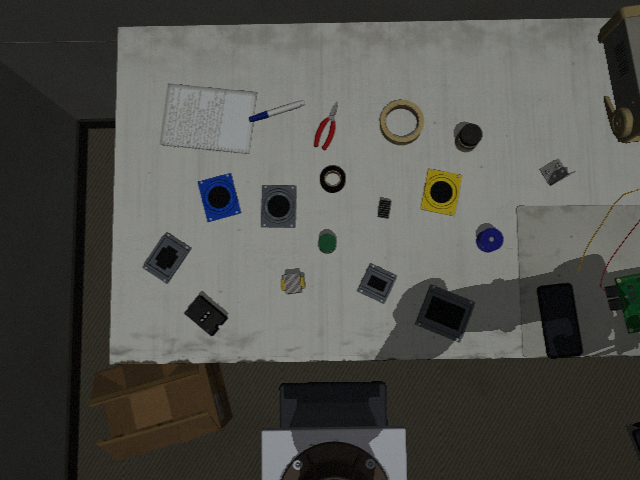

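View pics/scene0.png

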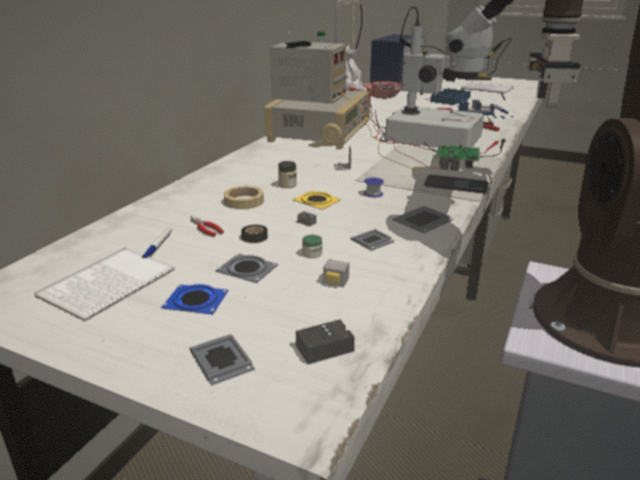

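The top view shows these candidates:
- **Case:** (206,314). The flat black meter at (559,320) could be mistaken for it.
- **Transformer:** (292,281).
- **Heat sink:** (384,207). The bracket at (555,172) is the lookalike.
- **Spool:** blue-flanged at (489,239). The tan ring at (402,120) and dark jar at (468,137) are lookalikes.
- **Nests:** case (445,312), transformer (167,257), heat sink (377,283) and grey reel (279,205). The blue (219,197) and yellow (441,191) decoys are not used.
- **Bystanders:** jar (327,242) and tape (333,179).

Next I'll check these in one close crop.

```bash
cat > h.py <<'E'
import cv2, numpy as np
from cell import sensors, optics, arm
def cal(n):
    c=optics.calibration(n); return np.array(c["camera_matrix"],float),cv2.Rodrigues(np.array(c["rvec"],float))[0],np.array(c["tvec"],float).ravel()
def ray(C,px,z):
    K,R,t=C; o=-R.T@t; px=np.atleast_2d(np.array(px,float))
    d=(np.c_[px,np.ones(len(px))]@np.linalg.inv(K).T)@R
    return (o+d*((z-o[2])/d[:,2])[:,None])[:,:2]
def rect(C,mask,z):
    "largest blob -> world min-area rect centre, sides, direction of long side (deg from x)"
    cs,_=cv2.findContours(mask,cv2.RETR_EXTERNAL,cv2.CHAIN_APPROX_NONE)
    c=max(cs,key=cv2.contourArea); w=ray(C,c[:,0],z)
    (cx,cy),(a,b),th=cv2.minAreaRect((w*1000).astype(np.float32))
    if b>a: a,b,th=b,a,th+90
    return np.round([cx,cy,a,b,(th+90)%180-90],1)
E
python3 - <<'E'
from h import *
im=cv2.imread("pics/top0.png"); C=cal("top")
P=dict(case=(206,314),tr=(292,281),hs=(384,207),reel=(489,239),ncase=(445,312),ntr=(167,257),nhs=(377,283),nreel=(279,205))
t=[]
for n,(u,v) in P.items():
    r=33; cr=im[v-r:v+r,u-r:u+r]; t.append(cv2.resize(cr,(198,198),interpolation=cv2.INTER_CUBIC))
    g=cv2.cvtColor(cr,cv2.COLOR_BGR2GRAY)
    print(n,ray(C,(u,v),0.01).round(3), g[33,20:46:3], cr[33,33])
cv2.imwrite("pics/m.png",np.vstack([np.hstack(t[:4]),np.hstack(t[4:])]))
E
```

```text
case [[0.407 0.279]] [23 23 22 24  7  2 26 25 23] [8 6 7]
tr [[0.478 0.086]] [136 106  82 111  73  76 105  78  90] [77 79 78]
hs [[ 0.643 -0.126]] [135 134 114  12  17  42  59 132 134] [16 13 16]
reel [[ 0.565 -0.362]] [ 30  18  27  24  37 102  26  29  26] [86 70 67]
ncase [[ 0.403 -0.256]] [ 5  3 10  0  1  5  2  5  0] [3 4 6]
ntr [[0.537 0.369]] [61  7 10  5 17  6  9 10 49] [ 9  9 12]
nhs [[ 0.47  -0.106]] [58 34  8 11 10 13 11 10 63] [0 0 0]
nreel [[0.652 0.114]] [56  6 13  5 14 11 10  4 47] [2 2 2]
```

View pics/m.png

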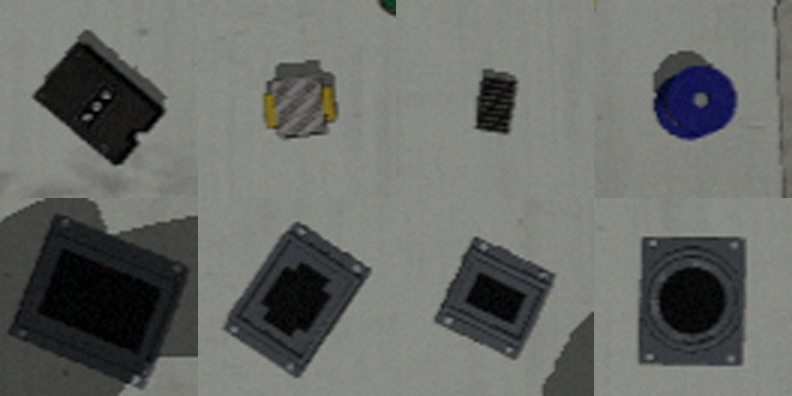

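The crop confirms all eight: the top row has case, transformer, heat sink and spool, and the bottom row has their grey nests with matching inlays. Now I'll measure them.

Run:
```python
from h import *
im=cv2.imread("pics/top0.png"); C=cal("top"); g=cv2.cvtColor(im,cv2.COLOR_BGR2GRAY); hsv=cv2.cvtColor(im,cv2.COLOR_BGR2HSV)
def roi(m,u,v,r=33):
    o=np.zeros_like(m); o[v-r:v+r,u-r:u+r]=m[v-r:v+r,u-r:u+r]; return o
k=np.ones((3,3),np.uint8)
dark=(cv2.medianBlur(g,3)<28).astype(np.uint8)*255
for n,(u,v,r,z) in dict(ncase=(445,312,25,.004),ntr=(167,257,25,.004),nhs=(377,283,20,.004),nreel=(279,205,22,.004)).items(): print(n,rect(C,roi(dark,u,v,r),z))
print("case",rect(C,roi((cv2.medianBlur(g,3)<45).astype(np.uint8)*255,206,314),.034))
print("hs",rect(C,cv2.morphologyEx(roi((g<100).astype(np.uint8)*255,384,209,14),cv2.MORPH_CLOSE,k),.022))
blue=cv2.inRange(hsv,(110,120,30),(130,255,255)); print("reel",rect(C,roi(blue,489,239,25),.038))
y=roi(cv2.inRange(hsv,(18,120,60),(35,255,255)),292,281,20)
n,l,s,c=cv2.connectedComponentsWithStats(y)
for i in range(1,n):
    if s[i,4]>8: print("yel",s[i,4],ray(C,c[i],.025).round(4))
gr=roi(((hsv[...,1]<60)&((g<95)|(g>0))).astype(np.uint8)*255,292,281,4)
for n,p,z in (("jar",(327,242),.037),("tape",(333,179),.019)): print(n,ray(C,p,z).round(3))
print(cal("wrist"))
```

```text
ncase [ 406.1 -258.8  105.9   67.6   66.2]
ntr [537.4 372.3  51.9  41.1 -33.4]
nhs [ 470.  -106.    38.3   23.4   62.4]
nreel [ 6.525e+02  1.154e+02  4.910e+01  4.840e+01 -5.000e-01]
case [405.5 275.1  81.7  53.8  49.9]
hs [ 640.1 -125.2   46.9   27.9  -10.6]
reel [ 560.4 -355.4   58.3   49.5  -66. ]
yel 41 [[0.4749 0.0625]]
yel 32 [[0.4694 0.1057]]
jar [[0.562 0.005]]
tape [[ 0.709 -0.011]]
(array([[405.45917522,   0.        , 317.47327387],
       [  0.        , 405.45917522, 240.42426366],
       [  0.        ,   0.        ,   1.        ]]), array([[ 3.16052460e-01, -9.48741353e-01, -8.28939126e-04],
       [-9.17002954e-01, -3.05703375e-01,  2.56224568e-01],
       [-2.43344253e-01, -8.02202655e-02, -9.66616927e-01]]), array([-0.62461082, -0.03169569,  0.38968705]))
```

Sizes agree with the description, except nest_case, which is in shadow, and the heat sink and reel, whose shadow or side walls are included. I'll refine those from the wrist. First move: over the reel.

Call:
{"name": "arm_command", "arguments": {"deltas": [0,0,0,0.362,0.233,-0.025,91.8,0,0,0,0.362,0.233,-0.025,91.8,0,0,0,0.362,0.233,-0.025,91.8,0,0,0,0.362,0.233,-0.025,91.8,0,0,0,0.362,0.233,-0.025,91.8,0,0,0,0.362,0.233,-0.025,91.8,0,0,0,0.362,0.233,-0.025,91.8,0,0,0,0.362,0.233,-0.025,91.8,0,0,0,0.362,0.233,-0.025,91.8,0,0,0,0.362,0.233,-0.025,91.8,0,0,0,0.362,0.233,-0.025,91.8,0,0,0,0.362,0.233,-0.025,91.8], "force": 20}}

```text
clock: 1.3
position: [0.5589, -0.361, 0.2205]
ee_rot: [3.101, 0.502, -0.002]
force: [-0.3, -0.8, 0.6]
width: 0.996
gripper_force: 0.0
```

```bash
cat >> h.py <<'E'
def snap(f):
    C=cal("wrist"); s=sensors.observe(); im=optics.get_image("wrist"); cv2.imwrite(f"pics/{f}.png",im)
    r=s["ee_rot"]; R=cv2.Rodrigues(np.array(r))[0]
    print(round(s["clock"],1),"tcp",s["position"].round(4),"closing",round(float(np.degrees(np.arctan2(R[1,1],R[0,1]))),1),"toolz",R[:,2].round(3)); return C,im
def near(C,m,xy,z,rad):
    "keep mask within rad of the world point"
    K,R,t=C; p=cv2.projectPoints(np.array([[xy[0],xy[1],z]]),cv2.Rodrigues(R)[0],t,K,None)[0].ravel()
    d=(R@np.array([xy[0],xy[1],z])+t)[2]; o=np.zeros_like(m); cv2.circle(o,(int(p[0]),int(p[1])),int(rad*K[0,0]/d),255,-1); return o&m
E
python3 - <<'E'
from h import *
C,im=snap("w1"); hsv=cv2.cvtColor(im,cv2.COLOR_BGR2HSV)
b=near(C,cv2.inRange(hsv,(110,120,30),(130,255,255)),(.56,-.357),.03,.06)
print(rect(C,b,.038));
E
```

```text
1.3 tcp [ 0.5589 -0.361   0.2205] closing -71.6 toolz [-0.001 -0.001 -1.   ]
[ 561.5 -360.    49.    47.   -13.9]
```

View pics/w1.png

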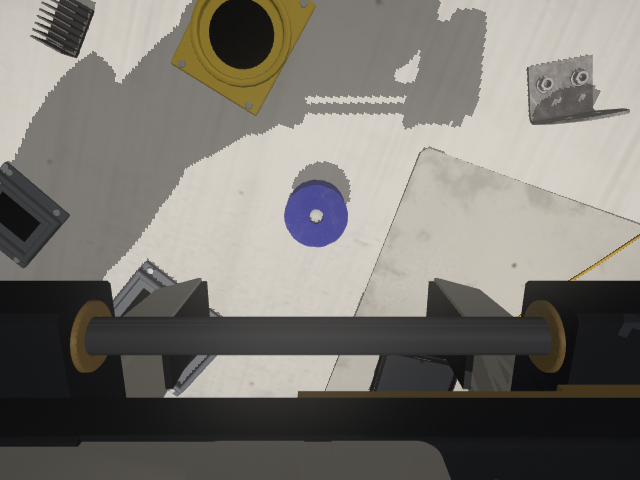

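The wrist view shows the spool centred at (316,215), directly under the TCP. Its width of about 50 mm matches. Descend and grip.

Call:
{"name": "arm_command", "arguments": {"deltas": [0,0,0,0.0025,0.001,-0.05,91.8,0,0,0,0.0025,0.001,-0.1,91.8,0,0,0,0.0025,0.001,-0.14,91.8,0,0,0,0.0025,0.001,-0.17,91.8,0,0,0,0.0025,0.001,-0.19,91.8,0,0,0,0.0025,0.001,-0.19,91.8,0,0,0,0.0025,0.001,-0.19,40,0,0,0,0.0025,0.001,-0.19,40,0,0,0,0.0025,0.001,-0.19,40,0,0,0,0.0025,0.001,-0.19,40,0,0,0,0.0025,0.001,-0.19,40,0,0,0,0.0025,0.001,-0.19,40,0,0,0,0.0025,0.001,-0.19,40], "force": 20}}

```text
clock: 2.65
position: [0.5629, -0.3588, 0.0312]
ee_rot: [3.1, 0.505, 0.001]
force: [-0.9, 0.2, 5.9]
width: 0.559
gripper_force: 20.0
```

Call:
{"name": "arm_command", "arguments": {"deltas": [0,0,0,0,0,0.04,40,0,0,0,0,0,0.09,40,0,0,0,0.03,0.454,0.16,40,0,0,0,0.03,0.454,0.16,40,0,0,0,0.03,0.454,0.16,40,0,0,0,0.03,0.454,0.16,40,0,0,0,0.03,0.454,0.16,40,0,0,0,0.03,0.454,0.16,40,0,0,0,0.03,0.454,0.16,40,0,0,0,0.03,0.454,0.16,40,0,0,0,0.03,0.454,0.16,40,0,0,0,0.03,0.454,0.16,40,0,0,0,0.03,0.454,0.16,40,0,0,0,0.03,0.454,0.16,40,0,0,0,0.03,0.454,0.16,40]}}

```text
clock: 4.15
position: [0.5926, 0.0929, 0.1902]
ee_rot: [3.1, 0.5, -0.002]
force: [0.1, -0.6, -2.6]
width: 0.56
gripper_force: 20.0
```

Run:
```python
from h import *
C,im=snap("w2"); g=cv2.medianBlur(cv2.cvtColor(im,cv2.COLOR_BGR2GRAY),3)
b=near(C,(g<32).astype(np.uint8)*255,(.652,.115),.004,.034)
print(rect(C,b,.004)); print(sensors.observe()["width"])
```

```text
4.2 tcp [0.5926 0.0929 0.1902] closing -71.7 toolz [-0.001 -0.001 -1.   ]Traceback (most recent call last):
  File "<stdin>", line 4, in <module>
  File "h.py", line 12, in rect
    c=max(cs,key=cv2.contourArea); w=ray(C,c[:,0],z)
ValueError: max() iterable argument is empty
```

View pics/w2.png

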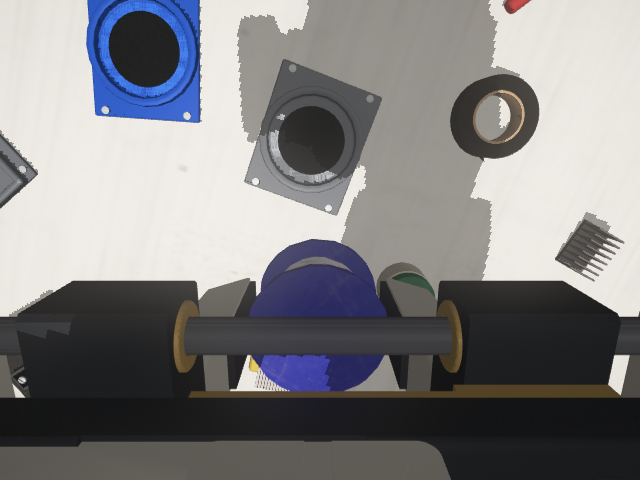

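The spool is held. The grey round nest is at (312,140), with its inlay brighter here than my threshold allowed. The tape is at (495,115) and the heat sink at (590,245).

Run:
```python
from h import *
im=cv2.imread("pics/w2.png"); C=cal("wrist"); g=cv2.medianBlur(cv2.cvtColor(im,cv2.COLOR_BGR2GRAY),3)
print(g[140,260:370:6])
for th in (50,60,70): print(th,rect(C,near(C,(g<th).astype(np.uint8)*255,(.652,.115),.004,.032),.004))
```

```text
[129 110 186  59  56  49  46  44  44  42  42  41  41  42  51  84  79  85
 149]
50 [658.  115.   50.9  36.   74.2]
60 [653.8 116.2  51.6  45.5  76.5]
70 [650.9 117.   51.5  50.7 -71.7]
```

Call:
{"name": "arm_command", "arguments": {"deltas": [0,0,0,0.045,0.018,0,40,0,0,0,0.0585,0.0235,-0.04,40,0,0,0,0.0585,0.0235,-0.085,40,0,0,0,0.0585,0.0235,-0.12,40,0,0,0,0.0585,0.0235,-0.145,40,0,0,0,0.0585,0.0235,-0.154,40,0,0,0,0.0585,0.0235,-0.154,40,0,0,0,0.0585,0.0235,-0.154,40]}}

```text
clock: 5.0
position: [0.652, 0.1179, 0.0375]
ee_rot: [3.101, 0.503, 0.002]
force: [-0.4, 0.1, -2.8]
width: 0.56
gripper_force: 20.0
```

Call:
{"name": "arm_command", "arguments": {"deltas": [0,0,0,-0.001,-0.001,-0.0015,40,0,0,0,-0.001,-0.001,-0.002,40,0,0,0,-0.001,-0.001,-0.002,70,0,0,0,-0.001,-0.001,-0.002,70,0,0,0,-0.001,-0.001,-0.002,70,0,0,0,-0.001,-0.001,-0.002,70,0,0,0,-0.001,-0.001,0.03,70,0,0,0,-0.001,-0.001,0.08,70,0,0,-0.322,-0.012,-0.242,0.165,70,0,0,-0.322,-0.012,-0.242,0.165,70,0,0,-0.322,-0.012,-0.242,0.165,70,0,0,-0.322,-0.012,-0.242,0.165,70,0,0,-0.322,-0.012,-0.242,0.165,70,0,0,-0.322,-0.012,-0.242,0.165,70,0,0,-0.322,-0.012,-0.242,0.165,70,0,0,-0.322,-0.012,-0.242,0.165,70]}}

```text
clock: 6.6
position: [0.6392, -0.1216, 0.2014]
ee_rot: [-3.127, 0.285, 0.001]
force: [-0.1, -0.6, -0.4]
width: 0.758
gripper_force: 0.0
```

Run:
```python
from h import *
C,im=snap("w3"); g=cv2.cvtColor(im,cv2.COLOR_BGR2GRAY)
b=near(C,(g<110).astype(np.uint8)*255,(.64,-.125),.01,.04)
b=cv2.morphologyEx(b,cv2.MORPH_CLOSE,np.ones((5,5),np.uint8)); print(rect(C,b,.022))
```

```text
6.6 tcp [ 0.6392 -0.1216  0.2014] closing -100.4 toolz [-0.     0.001 -1.   ]
[ 641.3 -125.8   41.6   24.3  -10.5]
```

View pics/w3.png

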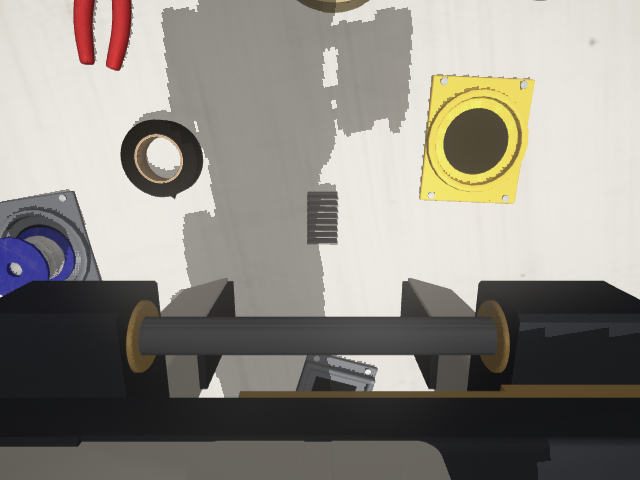

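The image shows the spool upright in its nest at (40,260). The heat sink is at (322,218), measured 41.6 x 24.3 mm, aligned with the fingers. Grip it.

Call:
{"name": "arm_command", "arguments": {"deltas": [0,0,0,0.002,-0.004,-0.05,70,0,0,0,0.002,-0.004,-0.1,70,0,0,0,0.002,-0.004,-0.14,70,0,0,0,0.002,-0.004,-0.165,70,0,0,0,0.002,-0.004,-0.174,70,0,0,0,0.002,-0.004,-0.174,70,0,0,0,0.002,-0.004,-0.174,15,0,0,0,0.002,-0.004,-0.174,15,0,0,0,0.002,-0.004,-0.174,15,0,0,0,0.002,-0.004,-0.174,15,0,0,0,0.002,-0.004,-0.174,15,0,0,0,0.002,-0.004,-0.174,15,0,0,0,0.002,-0.004,-0.174,15]}}

```text
clock: 7.95
position: [0.6413, -0.1272, 0.0279]
ee_rot: [3.128, -0.287, 0.0]
force: [-0.5, 0.6, 2.1]
width: 0.268
gripper_force: 20.0
```

Call:
{"name": "arm_command", "arguments": {"deltas": [0,0,0,0,0,0.04,15,0,0,0,0,0,0.09,15,0,0,0.811,-0.199,-0.032,0.16,15,0,0,0.811,-0.199,-0.032,0.16,15,0,0,0.811,-0.199,-0.032,0.16,15,0,0,0.811,-0.199,-0.032,0.16,15,0,0,0.811,-0.199,-0.032,0.16,15,0,0,0.811,-0.199,-0.032,0.16,15,0,0,0.811,-0.199,-0.032,0.16,15,0,0,0.811,-0.199,-0.032,0.16,15,0,0,0.811,-0.199,-0.032,0.16,15,0,0,0.811,-0.199,-0.032,0.16,15,0,0,0.811,-0.199,-0.032,0.16,15,0,0,0.811,-0.199,-0.032,0.16,15]}}

```text
clock: 9.35
position: [0.4422, -0.1592, 0.1877]
ee_rot: [2.687, 1.627, -0.0]
force: [-0.0, 0.0, -0.7]
width: 0.267
gripper_force: 20.0
```

Run:
```python
from h import *
C,im=snap("w4"); g=cv2.medianBlur(cv2.cvtColor(im,cv2.COLOR_BGR2GRAY),3)
K,R,t=C; p=cv2.projectPoints(np.array([[.47,-.106,.004]]),cv2.Rodrigues(R)[0],t,K,None)[0].ravel().astype(int); print(p,g[p[1],p[0]-60:p[0]+60:6])
for th in (40,50,60,70): 
  try: print(th,rect(C,near(C,(g<th).astype(np.uint8)*255,(.470,-.106),.004,.028),.004))
  except Exception as e: print(th,e)
print(sensors.observe()["width"])
```

```text
9.3 tcp [ 0.4422 -0.1592  0.1877] closing -27.6 toolz [-0. -0. -1.]
[317 143] [149 147 145  86  85  84  85  83  41  41  41  41  41  85  85  83  86  86
 150 148]
40 max() iterable argument is empty
50 [ 469.6 -104.9   38.7   24.5   63.4]
60 [ 469.5 -105.    39.9   24.8   62.8]
70 [ 469.4 -104.9   40.1   24.9   62.8]
0.2727630966158531
```

View pics/w4.png

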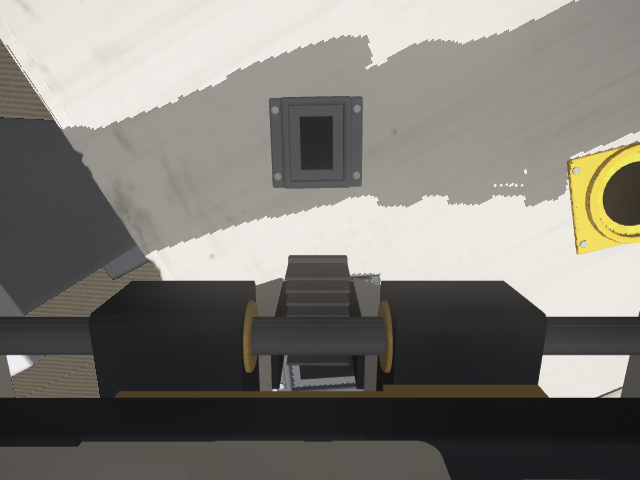

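The heat sink is held, and its nest is at (317,143) with an inlay of 40 x 24.9 mm at 62.8°. Place it.

Call:
{"name": "arm_command", "arguments": {"deltas": [0,0,0,0.02,0.04,0,15,0,0,0,0.027,0.054,-0.04,15,0,0,0,0.027,0.054,-0.085,15,0,0,0,0.027,0.054,-0.12,15,0,0,0,0.027,0.054,-0.145,15,0,0,0,0.027,0.054,-0.155,15,0,0,0,0.027,0.054,-0.155,15,0,0,0,0.027,0.054,-0.155,15,0,0,0,0.027,0.054,-0.155,15]}}

```text
clock: 10.3
position: [0.4701, -0.1054, 0.0337]
ee_rot: [2.685, 1.629, 0.002]
force: [0.1, -0.0, -0.7]
width: 0.267
gripper_force: 20.0
```

Call:
{"name": "arm_command", "arguments": {"deltas": [0,0,0,0,0,-0.002,15,0,0,0,0,0,-0.002,15,0,0,0,0,0,-0.002,40,0,0,0,0,0,-0.002,40,0,0,0,0,0,-0.002,40,0,0,0,0,0,0.03,40,0,0,0,0,0,0.08,70,0,0,0.388,0.003,0.189,0.167,70,0,0,0.388,0.003,0.189,0.167,70,0,0,0.388,0.003,0.189,0.167,70,0,0,0.388,0.003,0.189,0.167,70,0,0,0.388,0.003,0.189,0.167,70,0,0,0.388,0.003,0.189,0.167,70,0,0,0.388,0.003,0.189,0.167,70]}}

```text
clock: 11.7
position: [0.4719, 0.0822, 0.199]
ee_rot: [-2.076, -2.358, 0.002]
force: [-0.7, -0.6, -0.4]
width: 0.764
gripper_force: 0.0
```

Run:
```python
from h import *
C,im=snap("w5"); hsv=cv2.cvtColor(im,cv2.COLOR_BGR2HSV)
y=near(C,cv2.inRange(hsv,(18,110,60),(35,255,255)),(.4725,.084),.02,.045)
n,l,s,c=cv2.connectedComponentsWithStats(y)
for i in range(1,n):
    if s[i,4]>30: print("yel",s[i],c[i].round(1),rect(C,(l==i).astype(np.uint8)*255,.029))
```

```text
11.7 tcp [0.4719 0.0822 0.199 ] closing 7.3 toolz [-0.001 -0.001 -1.   ]
yel [302 187  32  11 292] [315.4 192. ] [468.5 106.4  23.7   7.7   7.2]
yel [302 244  30   7 195] [315.9 247. ] [473.2  62.9  23.    4.9   7.2]
```

View pics/w5.png

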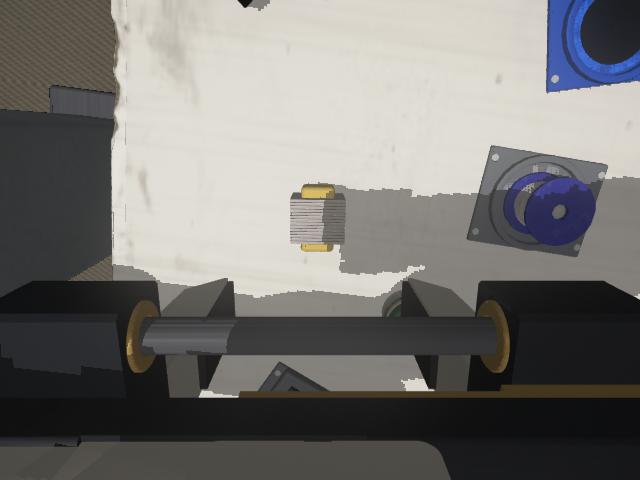

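The transformer is at (318,217), with its yellow winding ends at rows 192 and 247 and its angle matching the gripper. Grip it.

Call:
{"name": "arm_command", "arguments": {"deltas": [0,0,0,-0.001,0.002,-0.05,80,0,0,0,-0.001,0.002,-0.1,80,0,0,0,-0.001,0.002,-0.14,80,0,0,0,-0.001,0.002,-0.16,80,0,0,0,-0.001,0.002,-0.169,80,0,0,0,-0.001,0.002,-0.169,80,0,0,0,-0.001,0.002,-0.169,30,0,0,0,-0.001,0.002,-0.169,30,0,0,0,-0.001,0.002,-0.169,30,0,0,0,-0.001,0.002,-0.169,30,0,0,0,-0.001,0.002,-0.169,30,0,0,0,-0.001,0.002,-0.169,30], "force": 25}}

```text
clock: 12.95
position: [0.4714, 0.0858, 0.0311]
ee_rot: [2.073, 2.36, 0.001]
force: [-0.3, -1.3, 4.1]
width: 0.45
gripper_force: 24.9
```

Call:
{"name": "arm_command", "arguments": {"deltas": [0,0,0,0,0,0.04,30,0,0,0,0,0,0.09,30,0,0,0.548,0.116,0.253,0.16,30,0,0,0.548,0.116,0.253,0.16,30,0,0,0.548,0.116,0.253,0.16,30,0,0,0.548,0.116,0.253,0.16,30,0,0,0.548,0.116,0.253,0.16,30,0,0,0.548,0.116,0.253,0.16,30,0,0,0.548,0.116,0.253,0.16,30,0,0,0.548,0.116,0.253,0.16,30,0,0,0.548,0.116,0.253,0.16,30]}}

```text
clock: 14.05
position: [0.5869, 0.3374, 0.1899]
ee_rot: [-0.901, -3.009, 0.003]
force: [-0.5, -1.1, -0.9]
width: 0.452
gripper_force: 24.9
```

Run:
```python
from h import *
C,im=snap("w6"); g=cv2.medianBlur(cv2.cvtColor(im,cv2.COLOR_BGR2GRAY),3)
for th in (40,50,60,70): 
  try: print(th,rect(C,near(C,(g<th).astype(np.uint8)*255,(.5374,.3723),.004,.032),.004))
  except Exception as e: print(th,e)
print(sensors.observe()["width"])
```

```text
14.1 tcp [0.5869 0.3374 0.1899] closing 56.7 toolz [-0.001 -0.002 -1.   ]
40 max() iterable argument is empty
50 max() iterable argument is empty
60 [529.2 371.2   6.2   6.   56.6]
70 [535.8 372.8  50.7  41.5 -33.4]
0.4529216186748841
```

View pics/w6.png

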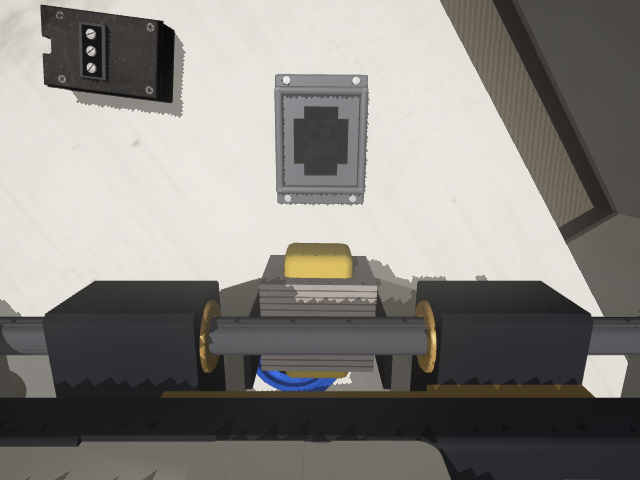

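The transformer is held, and its nest is at (321,140) with a 51 x 41.5 mm cross at -33.4°. Place it.

Call:
{"name": "arm_command", "arguments": {"deltas": [0,0,0,-0.035,0.024,0,30,0,0,0,-0.0515,0.0355,-0.04,30,0,0,0,-0.0515,0.0355,-0.085,30,0,0,0,-0.0515,0.0355,-0.12,30,0,0,0,-0.0515,0.0355,-0.145,30,0,0,0,-0.0515,0.0355,-0.155,30,0,0,0,-0.0515,0.0355,-0.156,30,0,0,0,-0.0515,0.0355,-0.156,30,0,0,0,-0.0515,0.0355,-0.156,30]}}

```text
clock: 15.0
position: [0.5363, 0.3742, 0.0357]
ee_rot: [0.9, 3.009, 0.002]
force: [0.8, -0.5, -0.9]
width: 0.452
gripper_force: 25.0
```

Call:
{"name": "arm_command", "arguments": {"deltas": [0,0,0,0,-0.001,-0.001,30,0,0,0,0,-0.001,-0.001,60,0,0,0,0,-0.001,-0.001,60,0,0,0,0,-0.001,-0.001,60,0,0,0,0,-0.001,0.03,60,0,0,0,0,-0.001,0.08,60,0,0,-1,-0.131,-0.099,0.164,91.8,0,0,-1,-0.131,-0.099,0.164,91.8,0,0,-1,-0.131,-0.099,0.164,91.8,0,0,-1,-0.131,-0.099,0.164,91.8,0,0,-1,-0.131,-0.099,0.164,91.8,0,0,-1,-0.131,-0.099,0.164,91.8,0,0,-1,-0.131,-0.099,0.164,91.8,0,0,-1,-0.131,-0.099,0.164,91.8,0,0,-1,-0.131,-0.099,0.164,91.8,0,0,-1,-0.131,-0.099,0.164,91.8,0,0,-1,-0.131,-0.099,0.164,91.8,0,0,-1,-0.131,-0.099,0.164,91.8,0,0,-1,-0.131,-0.099,0.164,91.8]}}

```text
clock: 16.9
position: [0.4046, 0.2754, 0.1989]
ee_rot: [2.762, 1.497, 0.0]
force: [-0.5, 0.6, 0.6]
width: 1.003
gripper_force: 0.0
```

Run:
```python
from h import *
C,im=snap("w7"); g=cv2.medianBlur(cv2.cvtColor(im,cv2.COLOR_BGR2GRAY),3)
for th in (60,80,100): print(th,rect(C,cv2.morphologyEx(near(C,(g<th).astype(np.uint8)*255,(.4055,.275),.02,.07),cv2.MORPH_CLOSE,np.ones((9,9),np.uint8)),.033))
```

```text
16.9 tcp [0.4046 0.2754 0.1989] closing -33.1 toolz [ 0.  0. -1.]
60 [428.7 296.2  31.9  26.1 -40.7]
80 [405.4 281.8  78.6  50.5  49.6]
100 [405.  281.4  79.9  50.9  49.6]
```

View pics/w7.png

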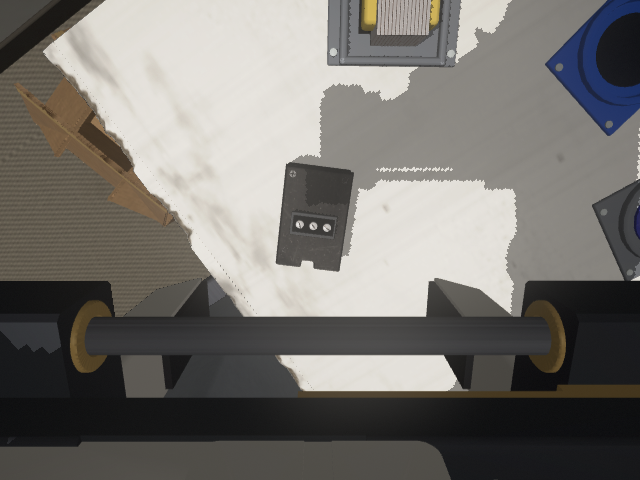

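The transformer sits in its nest at (400,30). The case is at (315,217), measured 79.9 x 50.9 mm at 49.6°. Grip it after a 7° turn.

Call:
{"name": "arm_command", "arguments": {"deltas": [0,0,-0.081,0.0005,0.0055,-0.04,91.8,0,0,-0.081,0.0005,0.0055,-0.09,91.8,0,0,-0.081,0.0005,0.0055,-0.13,91.8,0,0,-0.081,0.0005,0.0055,-0.16,91.8,0,0,-0.081,0.0005,0.0055,-0.17,91.8,0,0,-0.081,0.0005,0.0055,-0.17,91.8,0,0,-0.081,0.0005,0.0055,-0.17,40,0,0,-0.081,0.0005,0.0055,-0.17,40,0,0,-0.081,0.0005,0.0055,-0.17,40,0,0,-0.081,0.0005,0.0055,-0.17,40,0,0,-0.081,0.0005,0.0055,-0.17,40,0,0,-0.081,0.0005,0.0055,-0.17,40,0,0,-0.081,0.0005,0.0055,-0.17,40], "force": 35}}

```text
clock: 18.25
position: [0.4054, 0.2808, 0.0291]
ee_rot: [2.854, 1.314, 0.001]
force: [-1.2, -1.1, 6.1]
width: 0.564
gripper_force: 35.0
```

Call:
{"name": "arm_command", "arguments": {"deltas": [0,0,0,0,0,0.04,40,0,0,0,0,0,0.09,40,0,0,0.184,-0.043,-0.641,0.18,40,0,0,0.184,-0.043,-0.641,0.18,40,0,0,0.184,-0.043,-0.641,0.18,40,0,0,0.184,-0.043,-0.641,0.18,40,0,0,0.184,-0.043,-0.641,0.18,40,0,0,0.184,-0.043,-0.641,0.18,40,0,0,0.184,-0.043,-0.641,0.18,40,0,0,0.184,-0.043,-0.641,0.18,40,0,0,0.184,-0.043,-0.641,0.18,40,0,0,0.184,-0.043,-0.641,0.18,40,0,0,0.184,-0.043,-0.641,0.18,40,0,0,0.184,-0.043,-0.641,0.18,40,0,0,0.184,-0.043,-0.641,0.18,40,0,0,0.184,-0.043,-0.641,0.18,40,0,0,0.184,-0.043,-0.641,0.18,40,0,0,0.184,-0.043,-0.641,0.18,40,0,0,0.184,-0.043,-0.641,0.18,40,0,0,0.184,-0.043,-0.641,0.18,40]}}

```text
clock: 20.25
position: [0.3626, -0.359, 0.2087]
ee_rot: [-2.633, -1.714, -0.0]
force: [-0.7, 0.5, 0.4]
width: 0.562
gripper_force: 35.0
```

Run:
```python
from h import *
C,im=snap("w8"); g=cv2.medianBlur(cv2.cvtColor(im,cv2.COLOR_BGR2GRAY),3)
for th in (40,50,60,70): 
  try: print(th,rect(C,near(C,(g<th).astype(np.uint8)*255,(.406,-.259),.004,.055),.004))
  except Exception as e: print(th,e)
print(sensors.observe()["width"])
```

```text
20.2 tcp [ 0.3626 -0.359   0.2087] closing -23.9 toolz [-0.  0. -1.]
40 [ 433.6 -230.6    9.3    6.3  -23.9]
50 [ 405.1 -244.1   54.1   51.1   66.9]
60 [ 400.3 -255.4   78.7   51.9   66.2]
70 [ 400.2 -255.5   80.2   52.    66.2]
0.5656323281470202
```

View pics/w8.png

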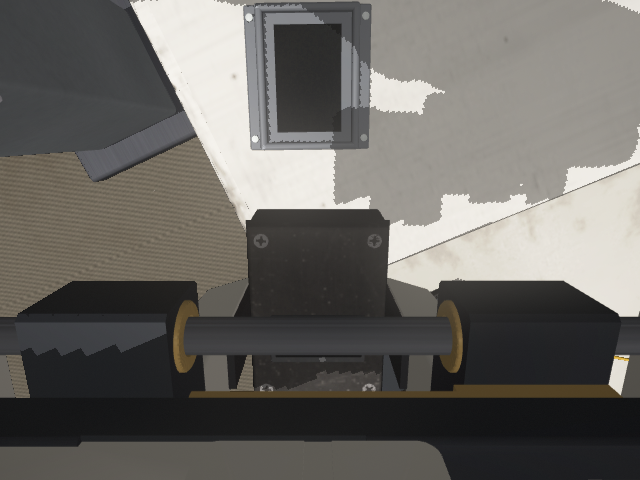

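The case is held level. The inlay measures 80.2 x 52 mm at 66.2°, centred at (.400,-.2555). Place it.

Call:
{"name": "arm_command", "arguments": {"deltas": [0,0,0,0.018,0.05,0,40,0,0,0,0.035,0.095,-0.01,40,0,0,0,0.0376,0.1035,-0.05,40,0,0,0,0.0376,0.1035,-0.09,40,0,0,0,0.0376,0.1035,-0.13,40,0,0,0,0.0376,0.1035,-0.16,40,0,0,0,0.0376,0.1035,-0.172,40,0,0,0,0.0376,0.1035,-0.1755,40,0,0,0,0.0376,0.1035,-0.1755,40,0,0,0,0.0376,0.1035,-0.1755,40]}}

```text
clock: 21.3
position: [0.4007, -0.257, 0.0343]
ee_rot: [2.633, 1.711, 0.001]
force: [-0.3, 0.2, -0.4]
width: 0.559
gripper_force: 35.0
```

Lower 1 mm, release, rise, and back off to a spot where all the nests can be checked.

Call:
{"name": "arm_command", "arguments": {"deltas": [0,0,0,0,0.001,-0.0012,40,0,0,0,0,0.001,-0.0012,40,0,0,0,0,0.001,-0.0012,72,0,0,0,0,0.001,-0.0012,72,0,0,0,0,0.001,-0.0012,72,0,0,0,0,0.001,-0.0012,72,0,0,0,0,0.001,0.03,72,0,0,0,0,0.001,0.08,72,0,0,0,0,0,0.13,72,0,0,0,-0.04,-0.1,0.18,72,0,0,0,-0.04,-0.1,0.22,72,0,0,0,-0.04,-0.1,0.25,72,0,0,0,-0.04,-0.1,0.25,72]}}

```text
clock: 22.6
position: [0.3594, -0.3601, 0.2874]
ee_rot: [2.633, 1.703, 0.001]
force: [0.5, 0.2, -0.0]
width: 0.785
gripper_force: 0.0
```

Run:
```python
from h import *
C,im=snap("w9"); t=optics.get_image("top"); cv2.imwrite("pics/top1.png",t)
L=[]
for u,v in ((445,312),(167,257),(377,283),(279,205)): L.append(cv2.resize(t[v-33:v+33,u-33:u+33],(198,198),interpolation=cv2.INTER_CUBIC))
cv2.imwrite("pics/fin.png",np.vstack([np.hstack(L),cv2.resize(im,(792,594))[:400]]))
g=cv2.medianBlur(cv2.cvtColor(im,cv2.COLOR_BGR2GRAY),3)
for th in (50,70): print(rect(C,cv2.morphologyEx(near(C,(g<th).astype(np.uint8)*255,(.4,-.2555),.04,.052),cv2.MORPH_CLOSE,np.ones((9,9),np.uint8)),.038))
```

```text
22.6 tcp [ 0.3594 -0.3601  0.2874] closing -24.2 toolz [ 0.004 -0.004 -1.   ]
[ 399.3 -261.    30.6   10.2  -24.2]
[ 406.  -247.8   65.2   57.1   59.4]
```

View pics/fin.png

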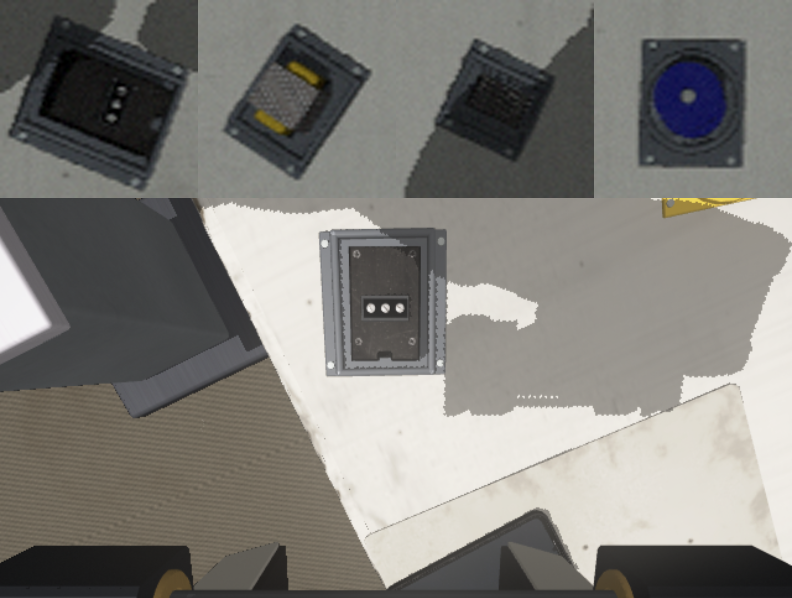

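All four parts sit upright and squarely in their nests. The apparent shift of the transformer matches the parallax for its height. Hand in.

```bash
python3 -c "
from cell import arm; print(arm.sign_off())"
```

```text
the job is handed in; nothing more can be done
None
```

The potting box, transformer, heat sink and solder spool each stand upright in their matching grey nests, the arm never went near the jar or tape, and I handed the job in at about 23 s; the judge's verdict was not shown.

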